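Snap the idler roller into the scanning fixture and set it against the spring pin

ROBOT

A 6-joint arm with a two-finger parallel gripper is mounted at the origin on the work surface. World frame = base frame: x ahead of the robot, y to its left, z up, the work surface at z = 0. Lengths are in mm, angles in degrees, forces in N, time in s.
With the tool pointing down it reaches from about 300 to 850 mm from the base axis. Payload 4.2 kg.
Tool frame: the origin (TCP) lies between the finger pads; the fingertips stand ahead of it and the grasp point (between the pads) lies 3 mm ahead of it (nose_length is the z of the fingertips in the tool frame, in mm); z points along the fingers, y is the line along which they close (so a half turn about z gives the same grasp; the last joint's range is limited). The gripper opens to 91 mm and grips with 3 to 60 N. Pads are 32 mm wide; open, the fingers measure 118 mm over their backs; the gripper's body (76 mm by 178 mm) begins 60 mm behind the grasp point.
Start: joints at [63.999, 18.312, 89.639, -0, 72.044, -1.146], TCP at [241.689, 521.754, 235.976] pointing down, gripper open.
Joint ranges: [-177.97, 177.97], [-48.28, 115.42], [12.27, 149.76], [-77.06, 257.06], [2.81, 150.46], [-146.56, 146.56]. Speed limits (degrees/s): [147.25, 147.25, 180, 180, 180, 180].

INTERFACE

Orientations are given as [roll, pitch, yaw] about the fixed x, y, z axes, in that order (R = Rz(yaw) Ry(pitch) Rx(roll)).
In Python, from workcell import state, grab_frame, camera_params, job_done, nose_length gives the robot as it stands.
- The arm moves only by the tool step_arm, never from a script. Its argument "plan" is a list that holds one entry, the list of rows, each a list of 5 numbers: the shift along the tool's x, y, z in cm, then the turn about the tool's z in rad, then the opening, from 0 (shut) to 1 (fully open). In form: [[[x, y, z, turn, gripper], ...]]. A call has 1 to 20 rows; each row is the pose to reach, as a shift and turn from the pose commanded when the call began, along the tool's axes at that moment; what a row does not reach only later rows make up. A row lasts 1/8 s, in which the tool goes at most 62.5 mm and 10.7 degrees, less where a joint would pass 70% of its speed; a pose out of reach is approached as far as the arm can. A call with a gripper value outside its range is refused whole. The fingers move at their own pace and stop on an object; "newtons" is the grip in N (left out, the last holds). Time passes only in rows, so rows that repeat a pose let the fingers close. It gives the time, the measured TCP pose, the force, the opening and the grip force at its end, in the units of the state.
- state(): the state, without advancing time (a new reading comes with each control period).
- grab_frame(name): name is "side" or "top"; returns the picture (420x560x3 uint8, blue, green, red); there is no depth.
- camera_params(name): a dict with "camera_matrix" (3x3 intrinsics, pixels), "R" (3x3) and "t" (3): a world point X has camera coordinates R X + t. Camera axes: x right, y down, z forward; pixel columns grow to the right and rows downward; lengths in mm; the calibration is good to about 2 mm. A picture is of the moment at which its call begins. camera_params takes no time and is no camera call.
- job_done(): hands the job in; it is judged then, once.
The state is a dict: "time_s": time; "qpos": joint angles; "qvel": joint speeds; "effort": joint torques, N m; "ee_pos": TCP position; "ee_rot": TCP orientation; "force": force on the tool from outside, world axes, zero at the start; "torque": the same for the moment, N m; "gripper_width": finger opening in mm; "gripper_force": force on a finger pad.
Only numpy, scipy, OpenCV 4.12 (cv2) and the standard library are available. Lean on these libraries where they do the work, as an engineer would, in place of code of your own. Each camera call takes 0.05 s, during which the arm holds its last target. There are 200 camera calls.

TASK

Mount the metal roller for scanning: lift it off the wooden rest and press it gently down between the spring fingers of both clips on the black fixture until it has snapped fully home, with its end still clear of the stop's spring pin. Then slide it along in the clips towards the stop until its end clearly pushes the spring pin in, without ramming the pin to the end of its travel, and let go so that it stays there against the pin. Leave the other things on the table alone.

Things in the scene. Friction and masses are not known exactly. Their poses are not given: they have to be found in the camera images.
- roller_center (a point): Centre of the loose idler roller: plain aluminium cylinder 22 mm in diameter, 150 mm long, with a steel journal 16 mm in diameter and 15 mm long on each end (180 mm over all, both ends alike, about 0.2 kg). The point is on its axis, half-way along; its y axis runs along the roller. It starts lying level on the rest, axis 45 mm above the table.
- rest: Fixed plywood rest: base 70 x 150 mm, 10 mm thick, with two notched uprights (12 mm thick, 44 mm wide, 48 mm high) 55 mm either side of its middle along its y; the roller lies in the notches, along y. Between the uprights is room for gripper fingers. Origin at the centre of the underside, z up.
- fixture: Fixed scanning fixture: black base plate 90 mm (x) by 250 mm (y from -90 to +160 mm), 12 mm thick, carrying two clips at y = -45 and +45 mm and the stop. Between the clips (y from -39 to +39 mm) is only the base plate, so a gripper holding the roller at its middle, across its axis, has room. Origin midway between the clips on the underside (table height).
- seat (a point): Midpoint between the two clips on the axis of a fully snapped-in roller: 52 mm above the table, at 0, 0 in x and y of the fixture. Its y axis is the clip axis and points to the stop. Once home, the roller can be slid along y against about 4 to 10 N of clip friction and stays where it is let go.
- clip_neck (a point): Neck of the clip nearer the stop (the other is alike), at y = 45 mm, 60 mm above the table. Each clip, 12 mm wide along y, has a V bed and a pair of bent steel spring fingers, one on either side in x, 80 mm high; their mouth flares to 32 mm at the top and narrows to a 14 mm neck. Pressed straight down (about 8 to 15 N in all), the roller spreads the fingers and snaps onto the beds.
- stop: Fixed stop block of the fixture, 40 x 20 x 60 mm aluminium; origin at the foot of its face, which is at y = 132 mm of the fixture. On the clip axis a dark screw sticks out of it towards the clips, carrying a round-nosed spring pin 8 mm in diameter. The pin starts to give at 0.6 N and stiffens by 0.6 N per mm; after 7 mm it bottoms out hard. Aim: 2 to 5 mm in.
- stop_axis (a point): Point where the clip axis meets the face of the stop block, 132 mm from the seat. The screw is set differently each time: the pin's tip lies 78 to 102 mm from the seat, and is not measured: find it by feel or look. A snapped-in roller thus touches it with its centre between -12 and +12 mm along y of the seat; at -16 mm or less it is surely clear.
- putty_jar: White lidded jar, 60 mm in diameter, 75 mm tall, standing; bystander, leave alone. Origin at the centre of its underside.
- tape_roll: Cardboard-brown tape ring, 90 mm in diameter, 24 mm high, lying flat; bystander, leave alone. Origin at the centre of its underside.
- cast_shell: Stepped, shiny metal casting, 65 x 120 mm and 37 mm high; bystander, leave alone. Origin at the centre of its underside.
Not all that is in view belongs to the job. Of the things shaped like the part that bears roller_center, the aluminium one is meant.

How it is judged:
By the outcome, as a careful person would: the job done as asked, in the order asked, and still so for the second after the job is handed in, with the robot touching nothing.
It also fails if it takes over 61 s, if anything falls off the work surface, if the arm or the gripper's body presses on something with over 40 N, if the wrist force passes 120 N, or if a joint passes its speed limit or range.

## Working session

There is one attempt and no reset: what is moved stays moved. The work goes in short steps, Python scripts to look and compute and a tool call to move; the robot and the scene stay as the last step left them, time stands still between calls to the robot, and variables do not carry over. Pictures are saved under pics/ and viewed, at most 10 in all, crops included, and the job is handed in when it is done.

Besides the shell and the picture viewer there is one more tool, called as name(argument=value, ...), one argument or row to a line, values as JSON. step_arm: Moves the arm, as the interface text tells. Its arguments: {"type":"object","properties":{"plan":{"type":"array","items":{"type":"array","items":{"type":"array","items":{"type":"number"}}}},"newtons":{"type":"number"}},"required":["plan"]}

```bash
mkdir -p pics; ls; python3 - <<'E'
from workcell import *
import cv2
for n in("top","side"):
    cv2.imwrite(f"pics/{n}0.png",grab_frame(n)); p=camera_params(n); print(n,p)
print(state(),nose_length if not callable(nose_length) else nose_length())
E
```

```text
pics
top {'camera_matrix': array([[476.45282243,   0.        , 277.65637334],
       [  0.        , 476.45282243, 206.49324387],
       [  0.        ,   0.        ,   1.        ]]), 'R': array([[ 0.01508179, -0.99985271,  0.00819094],
       [-0.99574478, -0.01576364, -0.09079561],
       [ 0.09091135, -0.00678673, -0.99583586]]), 't': array([  83.74451049,  628.17025302, 1194.55872766])}
side {'camera_matrix': array([[503.87866944,   0.        , 278.56196893],
       [  0.        , 503.87866944, 212.37186717],
       [  0.        ,   0.        ,   1.        ]]), 'R': array([[ 0.88802562, -0.45922469, -0.02287322],
       [-0.29978624, -0.54055809, -0.78608216],
       [ 0.34862403,  0.70491817, -0.61769868]]), 't': array([-523.36278657,  312.36234952,  905.2259434 ])}
{'time_s': 0.1, 'qpos': array([ 6.39993290e+01,  1.83481051e+01,  8.96991002e+01, -2.11434345e-03,
        7.20456897e+01, -1.14401898e+00]), 'qvel': array([ 0.09448189, -0.10310459, -0.13684022, -0.02239071, -0.15528614,
       -0.00341149]), 'effort': array([ 1.81836080e-03, -4.13333023e+01, -2.32509363e+01,  7.29967863e-02,
        4.21548577e-02, -4.35100003e-05]), 'ee_pos': array([241.50706827, 521.35588284, 235.20520964]), 'ee_rot': array([-1.79907083e+02,  1.55220771e-04,  1.55144001e+02]), 'force': array([0.17763966, 1.181401  , 0.14245245]), 'torque': array([ 0.02283154, -0.01827969,  0.02387497]), 'gripper_force': 0.0, 'gripper_width': 91.64009994988001} 22.0
```

View pics/top0.png

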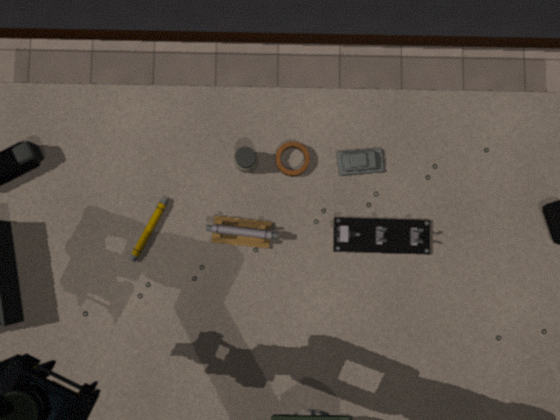

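View pics/side0.png

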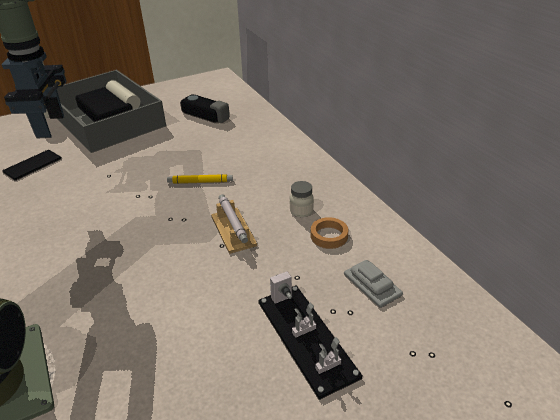

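Three things are roller-shaped. In the side view they are the grey metal one on the plywood rest (232,218; top 242,231), a yellow one (201,180; top 150,228), and a cream one in the box (123,93). The grey one fits, being aluminium and lying on the rest. The fixture is at top (382,236), with its stop at the left end (343,234). I'll check both in enlarged crops.

```bash
python3 - <<'E'
import cv2,numpy as np
a=cv2.imread("pics/top0.png")
r=cv2.resize(a[205:260,195:295],None,fx=8,fy=8,interpolation=cv2.INTER_CUBIC)
cv2.imwrite("pics/c1.png",cv2.convertScaleAbs(r,alpha=1.5))
r=cv2.resize(a[205:265,325:445],None,fx=6.5,fy=6.5,interpolation=cv2.INTER_CUBIC)
cv2.imwrite("pics/c2.png",cv2.convertScaleAbs(r,alpha=1.8))
E
```

```text
(no output)
```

View pics/c1.png

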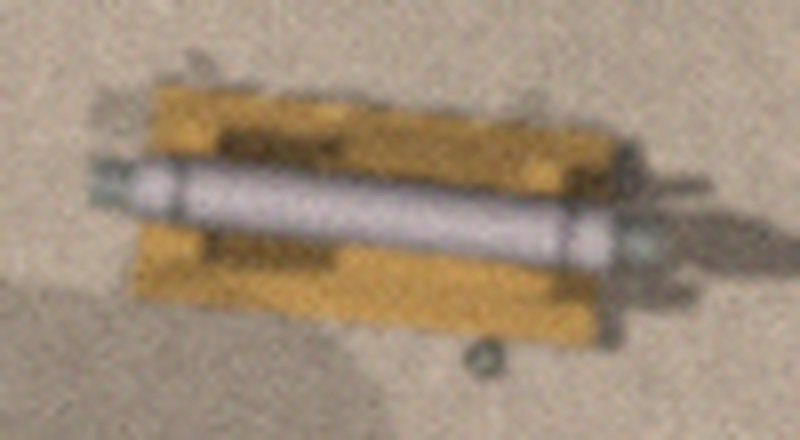

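View pics/c2.png

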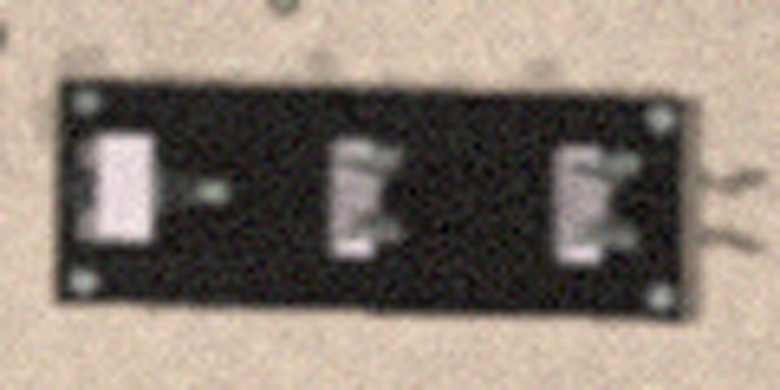

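c1 confirms the part: an aluminium cylinder with grey steel journals, its ends at crop (92,182) and (655,243). c2 shows the plate corners at (62,82), (690,97), (685,318) and (58,298), the finger tops at (400,155)/(395,230) and (637,163)/(632,240), the stop block's top edge at x=155, and the pin tip at (230,192).

```bash
cat >h.py <<'E'
import numpy as np
from workcell import *
def ray(n,px,z):
    p=camera_params(n); K,R,t=p["camera_matrix"],p["R"],p["t"]
    C=-R.T@t; d=R.T@np.linalg.solve(K,[*px,1.]); return C+d*(z-C[2])/d[2]
def proj(n,X):
    p=camera_params(n); v=p["camera_matrix"]@(p["R"]@np.asarray(X,float)+p["t"]); return v[:2]/v[2]
def goal(xy,z,yaw):
    "shift (cm) along tool axes and turn (rad) from the present pose, tool pointing down"
    s=state(); from scipy.spatial.transform import Rotation as Ro
    R=Ro.from_euler("xyz",s["ee_rot"],degrees=True)
    d=R.inv().apply(np.array([*xy,z])-s["ee_pos"])/10
    e=(R.inv()*Ro.from_euler("xyz",[180,0,yaw],degrees=True)).as_rotvec()
    return d.round(2),e.round(3)
E
python3 - <<'E'
from h import *
np.set_printoptions(precision=1,suppress=True)
c1=lambda x,y:(195+(x+.5)/8-.5,205+(y+.5)/8-.5)
c2=lambda x,y:(325+(x+.5)/6.5-.5,205+(y+.5)/6.5-.5)
print("cam",-camera_params("top")["R"].T@camera_params("top")["t"])
a,b=ray("top",c1(92,182),45),ray("top",c1(655,243),45)
print("roller",a,b,(a+b)/2,np.linalg.norm(a-b),np.degrees(np.arctan2(*(a-b)[1::-1])))
q=[ray("top",c2(*p),12) for p in((62,82),(690,97),(685,318),(58,298))]
print("plate",*q); 
s=sum(q)/4; u=(q[0]+q[3]-q[1]-q[2])[:2]; print(np.linalg.norm(u)/2); u/=np.linalg.norm(u)
print("yaw+y dir",np.degrees(np.arctan2(u[1],u[0])),"seat from plate",s[:2]-35*u)
f=[ray("top",c2(*p),80) for p in((400,155),(395,230),(637,163),(632,240))]
m1,m2=(f[0]+f[1])/2,(f[2]+f[3])/2
d=m1-m2;print("clips",m1,m2,np.linalg.norm(d),np.degrees(np.arctan2(d[1],d[0])),(m1+m2)/2)
st=[ray("top",c2(*p),60) for p in((155,133),(153,243))];print("stop",*st,((st[0]+st[1])/2)[:2]-132*u)
print("pin",ray("top",c2(230,192),52))
E
```

```text
cam [ 515.6  101.7 1245.9]
roller [569.8 273.   45. ] [553.3  95.5  45. ] [561.6 184.3  45. ] 178.23818514298472 84.70307464506774
plate [602.7 -53.7  12. ] [ 600.6 -305.3   12. ] [ 512.5 -302.1   12. ] [516.7 -52.5  12. ]
250.5602553171107
yaw+y dir 89.28687993530286 seat from plate [ 557.7 -213.4]
clips [ 558.2 -171.9   80. ] [ 556.2 -261.3   80. ] 89.48688194858873 88.71028781722202 [ 557.2 -216.6   80. ]
stop [580.3 -83.5  60. ] [538.2 -82.8  60. ] [ 557.6 -215.1]
pin [ 558.4 -113.7   52. ]
```

```bash
python3 -c "
from h import *
print(goal((561.6,184.3),130,84.7))"
```

```text
(array([-43.21, -17.11,  10.55]), array([-1.000e-03,  1.000e-03,  1.229e+00]))
```

step_arm(
  plan=[
    [[-2, -0.8, 0, 0.06, 1], [-6, -2.4, 0.5, 0.18, 1], [-11, -4.4, 1.5, 0.32, 1], [-16, -6.4, 3, 0.46, 1], [-21, -8.4, 4.5, 0.6, 1], [-26, -10.4, 6, 0.74, 1], [-31, -12.3, 7.5, 0.88, 1], [-36, -14.3, 9, 1.02, 1], [-40, -15.9, 10, 1.14, 1], [-42.5, -16.8, 10.5, 1.21, 1], [-43.21, -17.11, 10.55, 1.229, 1], [-43.21, -17.11, 10.55, 1.229, 1], [-43.21, -17.11, 10.55, 1.229, 1]],
  ],
  newtons=40,
)

```text
time_s: 1.72
ee_pos: [561.1, 185.5, 130.8]
ee_rot: [-180.0, -0.0, 84.8]
force: [-0.5, -0.1, -1.0]
gripper_width: 90.9
gripper_force: 0.0
```

```bash
python3 -c "
from h import *
import cv2
print(state()['ee_pos'],state()['ee_rot'],goal((561.6,184.3),48,84.7))
a=grab_frame('side');cv2.imwrite('pics/s1.png',cv2.resize(a[100:290,150:400],None,fx=3,fy=3,interpolation=2))
print(proj('side',(561.6,184.3,45)))"
```

```text
[561.14766287 185.48226319 130.81081235] [-1.79997382e+02 -2.06441472e-02  8.47892084e+01] (array([-0.12,  0.06,  8.28]), array([-0.   , -0.   ,  0.002]))
[232.36270522 216.14272589]
```

View pics/s1.png

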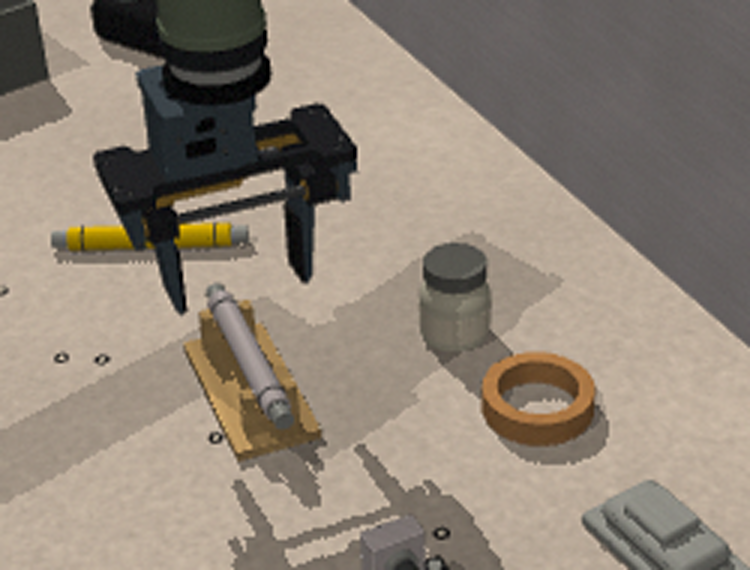

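The gripper straddles the roller (ends at crop (213,290) and (284,417), middle at image (232,217)), which agrees with the projected centre. I'll go down and grasp.

step_arm(
  plan=[
    [[-0.06, 0.03, 1.5, 0, 1], [-0.12, 0.06, 4, 0, 1], [-0.12, 0.06, 6.5, 0, 0.8], [-0.12, 0.06, 7.8, 0, 0.6], [-0.12, 0.06, 8.28, 0, 0.5], [-0.12, 0.06, 8.28, 0, 0.4], [-0.12, 0.06, 8.28, 0, 0.32], [-0.12, 0.06, 8.28, 0, 0.26], [-0.12, 0.06, 8.28, 0, 0.2], [-0.12, 0.06, 8.28, 0, 0.1], [-0.12, 0.06, 8.28, 0, 0], [-0.12, 0.06, 8.28, 0, 0], [-0.12, 0.06, 8.28, 0, 0]],
  ],
  newtons=40,
)

```text
time_s: 3.4
ee_pos: [562.4, 183.7, 47.9]
ee_rot: [180.0, -0.0, 84.7]
force: [-0.2, 0.0, 3.5]
gripper_width: 21.2
gripper_force: 40.0
```

step_arm(
  plan=[
    [[0, 0, -0.5, 0, 0], [0, 0, -2, 0, 0], [0, 0, -4.5, 0, 0], [0, 0, -7, 0, 0], [0, 0, -9, 0, 0], [0, 0, -9.5, 0, 0], [0, 0, -9.5, 0, 0]],
  ],
)

```text
time_s: 4.28
ee_pos: [562.2, 183.6, 142.8]
ee_rot: [180.0, -0.0, 84.7]
force: [0.0, -0.2, -2.6]
gripper_width: 21.4
gripper_force: 40.0
```

```bash
python3 -c "
from h import *
import numpy as np
th=np.radians(89);u=np.array([np.cos(th),np.sin(th)])
S=np.array([557.4,-214.5]);print(S-18*u,state()['force'],state()['gripper_width'])
print(goal(S-18*u,125,89))"
```

```text
[ 557.08585668 -232.49725851] [ 0.02246705 -0.24604037 -2.60626342] 21.410194739310842
(array([-41.48,   3.31,   1.77]), array([ 0.   , -0.   , -0.075]))
```

step_arm(
  plan=[
    [[-1.5, 0.1, 0, 0, 0], [-4.5, 0.4, 0, -0.01, 0], [-8.5, 0.7, 0, -0.02, 0], [-13, 1.0, 0, -0.03, 0], [-17.5, 1.4, 0, -0.04, 0], [-22, 1.8, 0, -0.05, 0], [-26.5, 2.1, 0, -0.06, 0], [-31, 2.5, 0.2, -0.07, 0], [-35, 2.8, 0.6, -0.075, 0], [-38.5, 3.1, 1.1, -0.075, 0], [-40.5, 3.25, 1.6, -0.075, 0], [-41.48, 3.31, 1.77, -0.075, 0], [-41.48, 3.31, 1.77, -0.075, 0], [-41.48, 3.31, 1.77, -0.075, 0], [-41.48, 3.31, 1.77, -0.075, 0]],
  ],
)

```text
time_s: 6.15
ee_pos: [557.4, -231.5, 125.2]
ee_rot: [180.0, -0.0, 89.1]
force: [0.2, 0.6, -1.6]
gripper_width: 21.2
gripper_force: 40.0
```

```bash
python3 -c "
from h import *
import cv2
a=grab_frame('side');cv2.imwrite('pics/s2.png',cv2.resize(a[210:410,210:410],None,fx=3,fy=3,interpolation=2))
b=grab_frame('top');cv2.imwrite('pics/t2.png',b)
cv2.imwrite('pics/t2c.png',cv2.convertScaleAbs(cv2.resize(b[200:270,320:460],None,fx=5.5,fy=5.5,interpolation=2),alpha=1.7))
print(state()['ee_pos'],state()['ee_rot'],state()['force'])"
```

```text
[ 557.39700834 -231.75979212  125.17768058] [ 1.79977388e+02 -2.80234475e-03  8.90837096e+01] [ 0.2001585   0.33977191 -1.67913972]
```

View pics/s2.png

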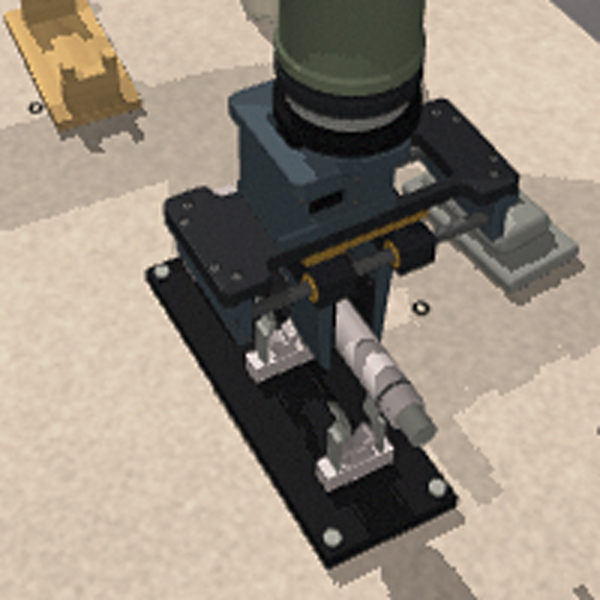

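View pics/t2c.png

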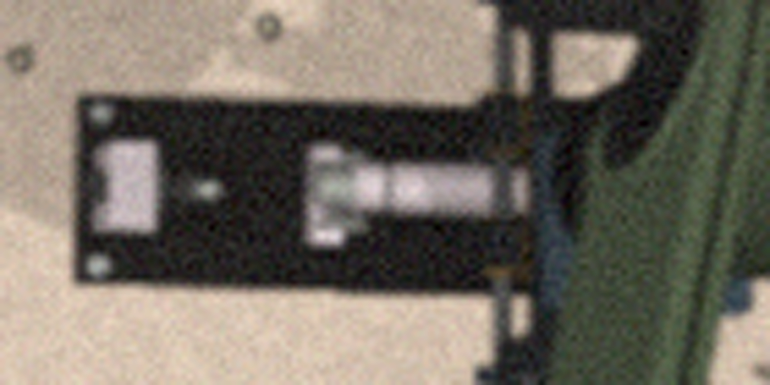

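The side crop shows the roller held level above the clips, its near end at crop (420,435). The top crop shows the roller axis on row 190, in line with the clips and pin, and its stop-side end at x≈318. I'll check the numbers before lowering.

```bash
python3 - <<'E'
from h import *
np.set_printoptions(precision=1,suppress=True)
s=state();p=s["ee_pos"]; th=np.radians(s["ee_rot"][2]);u=np.array([np.cos(th),np.sin(th),0])
c=p-[0,0,3]
print("stop end px",proj("top",c+90*u)," saw",320+318.5/5.5-.5, 200+190.5/5.5-.5)
print("near end px",proj("side",c-90*u)," saw",210+420/3,210+435/3)
c2=lambda x,y:(325+(x+.5)/6.5-.5,205+(y+.5)/6.5-.5)
for z in(30,40,48): print(z,ray("top",c2(330,200),z)[1]-51,ray("top",c2(553,200),z)[1]+39)
print(goal((557.3,-231.8),84,89))
E
```

```text
stop end px [377.2 233.1]  saw 377.4090909090909 234.13636363636363
near end px [351.5 353.8]  saw 350.0 355.0
30 -208.03363507315692 -205.81053715081077
40 -205.90543323112416 -202.96044635108188
48 -204.20287175749797 -200.68037371129878
(array([-0. , -0. ,  4.1]), array([ 0., -0.,  0.]))
```

step_arm(
  plan=[
    [[0, 0.05, 0.3, 0, 0], [0, 0.12, 1.2, 0, 0], [0, 0.12, 2.2, 0, 0], [0, 0.12, 3.0, 0, 0], [0, 0.12, 3.6, 0, 0], [0, 0.12, 4.0, 0, 0], [0, 0.12, 4.2, 0, 0], [0, 0.12, 4.4, 0, 0], [0, 0.12, 4.5, 0, 0], [0, 0.12, 4.5, 0, 0]],
  ],
)

```text
time_s: 7.5
ee_pos: [558.3, -232.5, 80.0]
ee_rot: [-180.0, -0.0, 89.0]
force: [-1.1, -0.1, -1.0]
gripper_width: 21.0
gripper_force: 40.0
```

step_arm(
  plan=[
    [[0, 0, 0.1, 0, 0], [0, 0, 0.2, 0, 0], [0, 0, 0.3, 0, 0], [0, 0, 0.4, 0, 0], [0, 0, 0.5, 0, 0], [0, 0, 0.5, 0, 0], [0, 0, 0.5, 0, 0]],
  ],
)

```text
time_s: 8.38
ee_pos: [558.2, -232.5, 74.8]
ee_rot: [-180.0, -0.0, 89.0]
force: [-2.0, -0.3, -1.2]
gripper_width: 21.5
gripper_force: 40.0
```

step_arm(
  plan=[
    [[0, -0.05, 0.1, 0, 0], [0, -0.07, 0.2, 0, 0], [0, -0.07, 0.3, 0, 0], [0, -0.07, 0.4, 0, 0], [0, -0.07, 0.5, 0, 0], [0, -0.07, 0.5, 0, 0], [0, -0.07, 0.5, 0, 0]],
  ],
)

```text
time_s: 9.25
ee_pos: [558.0, -232.6, 70.3]
ee_rot: [179.9, 0.0, 89.0]
force: [-1.8, 1.0, 5.1]
gripper_width: 21.3
gripper_force: 40.0
```

step_arm(
  plan=[
    [[0, -0.03, 0.1, 0, 0], [0, -0.06, 0.2, 0, 0], [0, -0.06, 0.3, 0, 0], [0, -0.06, 0.4, 0, 0], [0, -0.06, 0.5, 0, 0], [0, -0.06, 0.5, 0, 0]],
  ],
)

```text
time_s: 10.0
ee_pos: [558.1, -232.8, 66.3]
ee_rot: [179.8, 0.0, 89.0]
force: [-2.6, -0.1, 9.8]
gripper_width: 21.5
gripper_force: 40.0
```

step_arm(
  plan=[
    [[0, 0, 0.1, 0, 0], [0, 0, 0.2, 0, 0], [0, 0, 0.3, 0, 0], [0, 0, 0.4, 0, 0], [0, 0, 0.5, 0, 0], [0, 0, 0.5, 0, 0]],
  ],
)

```text
time_s: 10.75
ee_pos: [557.3, -232.5, 59.4]
ee_rot: [180.0, 0.0, 89.0]
force: [0.2, -0.9, -0.6]
gripper_width: 21.2
gripper_force: 40.0
```

step_arm(
  plan=[
    [[0, 0, 0.1, 0, 0], [0, 0, 0.2, 0, 0], [0, 0, 0.3, 0, 0], [0, 0, 0.38, 0, 0], [0, 0, 0.45, 0, 0], [0, 0, 0.5, 0, 0], [0, 0, 0.5, 0, 0]],
  ],
)

```text
time_s: 11.62
ee_pos: [557.2, -232.3, 55.1]
ee_rot: [180.0, -0.0, 89.0]
force: [0.7, 0.0, -0.2]
gripper_width: 21.1
gripper_force: 40.0
```

step_arm(
  plan=[
    [[0, 0, 0.06, 0, 0], [0, 0, 0.12, 0, 0], [0, 0, 0.18, 0, 0], [0, 0, 0.18, 0, 0]],
  ],
)

```text
time_s: 12.12
ee_pos: [557.3, -232.4, 54.9]
ee_rot: [179.9, 0.0, 89.0]
force: [-1.8, 1.8, 10.0]
gripper_width: 21.6
gripper_force: 40.0
```

It is home: the bed carries 10 N at axis height 52. Next I'll relieve the downward load and slide towards the stop.

step_arm(
  plan=[
    [[0, 0, -0.08, 0, 0], [0, 0, -0.16, 0, 0], [0.1, 0, -0.16, 0, 0], [0.25, 0, -0.16, 0, 0], [0.4, 0, -0.16, 0, 0], [0.55, 0, -0.16, 0, 0], [0.7, 0, -0.16, 0, 0], [0.85, 0, -0.16, 0, 0], [1.0, 0, -0.16, 0, 0]],
  ],
)

```text
time_s: 13.25
ee_pos: [557.5, -224.9, 55.0]
ee_rot: [179.9, 0.2, 89.1]
force: [-2.2, -8.3, 2.6]
gripper_width: 21.1
gripper_force: 40.0
```

step_arm(
  plan=[
    [[0.15, 0, 0, 0, 0], [0.3, 0, 0, 0, 0], [0.45, 0, 0, 0, 0], [0.6, 0, 0, 0, 0], [0.75, 0, 0, 0, 0]],
  ],
)

```text
time_s: 13.88
ee_pos: [557.6, -217.4, 55.0]
ee_rot: [179.9, 0.2, 89.1]
force: [-1.0, -8.8, 2.5]
gripper_width: 21.4
gripper_force: 40.0
```

step_arm(
  plan=[
    [[0.1, 0, 0, 0, 0], [0.2, 0, 0, 0, 0], [0.3, 0, 0, 0, 0], [0.4, 0, 0, 0, 0]],
  ],
)

```text
time_s: 14.38
ee_pos: [557.7, -213.4, 55.0]
ee_rot: [179.9, 0.2, 89.1]
force: [-0.9, -7.7, 3.7]
gripper_width: 21.4
gripper_force: 40.0
```

step_arm(
  plan=[
    [[0.1, 0, 0, 0, 0], [0.2, 0, 0, 0, 0], [0.3, 0, 0, 0, 0]],
  ],
)

```text
time_s: 14.75
ee_pos: [557.7, -210.4, 55.0]
ee_rot: [179.9, 0.2, 89.1]
force: [-1.6, -8.5, 3.7]
gripper_width: 21.4
gripper_force: 40.0
```

step_arm(
  plan=[
    [[0.1, 0, 0, 0, 0], [0.2, 0, 0, 0, 0]],
  ],
)

```text
time_s: 15.0
ee_pos: [557.7, -208.4, 55.0]
ee_rot: [179.9, 0.2, 89.1]
force: [-1.1, -8.5, 2.8]
gripper_width: 21.3
gripper_force: 40.0
```

step_arm(
  plan=[
    [[0.1, 0, 0, 0, 0], [0.2, 0, 0, 0, 0]],
  ],
)

```text
time_s: 15.25
ee_pos: [557.7, -206.4, 55.0]
ee_rot: [180.0, 0.2, 89.1]
force: [-2.1, -8.0, 3.2]
gripper_width: 21.1
gripper_force: 40.0
```

```bash
python3 -c "
from h import *
import cv2
b=grab_frame('top');
cv2.imwrite('pics/t3c.png',cv2.convertScaleAbs(cv2.resize(b[215:255,325:395],None,fx=11,fy=11,interpolation=2),alpha=1.7))
s=state();print(s['ee_pos'],s['force'])"
```

```text
[ 557.73759921 -206.23100934   54.98169314] [-1.63624124 -8.07358947  3.03721596]
```

View pics/t3c.png

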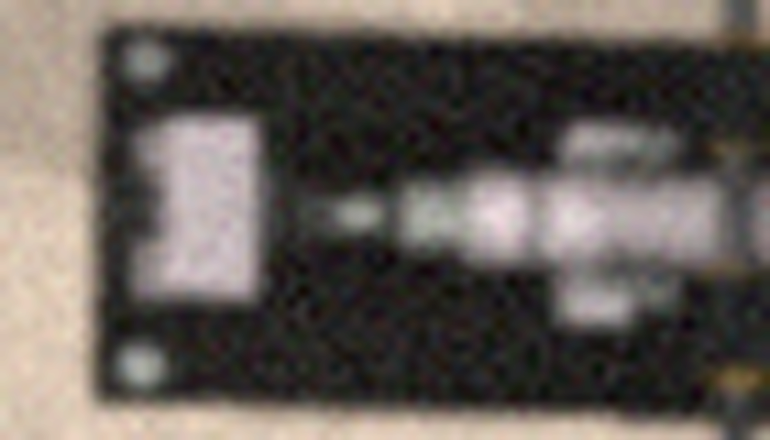

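The crop shows the pin tip at x≈383 and the journal end at x≈400, so about 4 mm of gap remains. I'll continue by feel in small steps.

step_arm(
  plan=[
    [[0.1, 0, 0, 0, 0], [0.2, 0, 0, 0, 0]],
  ],
)

```text
time_s: 15.55
ee_pos: [557.8, -204.4, 55.0]
ee_rot: [179.9, 0.2, 89.1]
force: [-1.3, -8.5, 3.2]
gripper_width: 21.3
gripper_force: 40.0
```

step_arm(
  plan=[
    [[0.1, 0, 0, 0, 0]],
  ],
)

```text
time_s: 15.68
ee_pos: [557.8, -203.4, 55.0]
ee_rot: [179.9, 0.2, 89.1]
force: [-1.7, -8.4, 2.7]
gripper_width: 21.1
gripper_force: 40.0
```

step_arm(
  plan=[
    [[0.1, 0, 0, 0, 0]],
  ],
)

```text
time_s: 15.8
ee_pos: [557.8, -202.6, 55.0]
ee_rot: [179.9, 0.3, 89.1]
force: [-1.8, -8.9, 3.0]
gripper_width: 21.0
gripper_force: 40.0
```

step_arm(
  plan=[
    [[0.1, 0, 0, 0, 0]],
  ],
)

```text
time_s: 15.92
ee_pos: [557.8, -201.7, 55.0]
ee_rot: [179.9, 0.3, 89.1]
force: [-2.1, -10.3, 3.1]
gripper_width: 21.3
gripper_force: 40.0
```

step_arm(
  plan=[
    [[0.1, 0, 0, 0, 0]],
  ],
)

```text
time_s: 16.05
ee_pos: [557.9, -200.8, 55.0]
ee_rot: [179.9, 0.3, 89.1]
force: [-1.8, -9.8, 2.6]
gripper_width: 21.5
gripper_force: 40.0
```

step_arm(
  plan=[
    [[0.1, 0, 0, 0, 0]],
  ],
)

```text
time_s: 16.18
ee_pos: [557.8, -200.0, 54.9]
ee_rot: [179.9, 0.3, 89.1]
force: [-1.6, -9.9, 2.7]
gripper_width: 21.7
gripper_force: 40.0
```

step_arm(
  plan=[
    [[0.05, 0, 0, 0, 0]],
  ],
)

```text
time_s: 16.3
ee_pos: [557.9, -199.5, 55.0]
ee_rot: [179.9, 0.3, 89.1]
force: [-1.4, -10.1, 2.6]
gripper_width: 21.2
gripper_force: 40.0
```

step_arm(
  plan=[
    [[0.05, 0, 0, 0, 0]],
  ],
)

```text
time_s: 16.42
ee_pos: [557.9, -199.1, 55.0]
ee_rot: [179.9, 0.3, 89.1]
force: [-1.7, -10.5, 2.5]
gripper_width: 20.9
gripper_force: 40.0
```

step_arm(
  plan=[
    [[0.05, 0, 0, 0, 0], [0.05, 0, 0, 0, 0]],
  ],
)

```text
time_s: 16.68
ee_pos: [557.9, -198.7, 55.0]
ee_rot: [179.9, 0.3, 89.1]
force: [-1.0, -10.6, 2.5]
gripper_width: 21.5
gripper_force: 40.0
```

step_arm(
  plan=[
    [[-0.08, 0, 0, 0, 0], [-0.16, 0, 0, 0, 0], [-0.16, 0, 0, 0, 0]],
  ],
)

```text
time_s: 17.05
ee_pos: [557.9, -198.7, 55.0]
ee_rot: [180.0, 0.2, 89.1]
force: [-1.2, -7.0, 3.7]
gripper_width: 21.3
gripper_force: 40.0
```

step_arm(
  plan=[
    [[-0.1, 0, 0, 0, 0], [-0.2, 0, 0, 0, 0], [-0.2, 0, 0, 0, 0]],
  ],
)

```text
time_s: 17.42
ee_pos: [557.8, -198.8, 55.0]
ee_rot: [180.0, -0.0, 89.0]
force: [-1.0, -0.7, 5.1]
gripper_width: 20.9
gripper_force: 40.0
```

step_arm(
  plan=[
    [[0, 0, 0, 0, 0.3], [0, 0, 0, 0, 0.4], [0, 0, 0, 0, 0.6], [0, 0, 0, 0, 0.8], [0, 0, 0, 0, 0.8], [0, 0, 0, 0, 0.8]],
  ],
)

```text
time_s: 18.18
ee_pos: [557.7, -199.0, 54.7]
ee_rot: [180.0, -0.0, 89.0]
force: [0.3, 0.0, -1.1]
gripper_width: 71.7
gripper_force: 0.0
```

step_arm(
  plan=[
    [[0, 0, -0.5, 0, 0.8], [0, 0, -2, 0, 0.8], [0, 0, -4.5, 0, 0.8], [0, 0, -8, 0, 0.8], [0, 0, -11, 0, 0.8], [0, 0, -13, 0, 0.8], [0, 0, -13.5, 0, 0.8], [0, 0, -13.5, 0, 0.8]],
  ],
)

```text
time_s: 19.18
ee_pos: [557.5, -199.0, 190.0]
ee_rot: [180.0, 0.0, 89.0]
force: [0.5, -0.3, 0.1]
gripper_width: 72.9
gripper_force: 0.0
```

step_arm(
  plan=[
    [[-1.5, 0, 0, 0, 0.8], [-4.5, 0, 0, 0, 0.8], [-8.5, 0, 0, 0, 0.8], [-12, 0, 0, 0, 0.8], [-15, 0, 0, 0, 0.8], [-17, 0, 0, 0, 0.8], [-17.5, 0, 0, 0, 0.8], [-17.5, 0, 0, 0, 0.8]],
  ],
)

```text
time_s: 20.18
ee_pos: [554.6, -373.7, 189.4]
ee_rot: [-180.0, -0.1, 89.0]
force: [-0.6, 0.7, -0.2]
gripper_width: 72.8
gripper_force: 0.0
```

```bash
python3 -c "
from h import *
import cv2,numpy as np
b=grab_frame('top')[210:260,325:445];a=grab_frame('side')[255:405,245:375]
b=cv2.convertScaleAbs(cv2.resize(b,(720,300),interpolation=2),alpha=1.7)
a=cv2.resize(a,(260,300),interpolation=2)
o=np.zeros((600,720,3),np.uint8);o[:300]=b;o[300:,:260]=a
cv2.imwrite('pics/fin.png',o);print(state()['force'])"
```

```text
[ 0.34044824  0.67628935 -0.59990986]
```

View pics/fin.png

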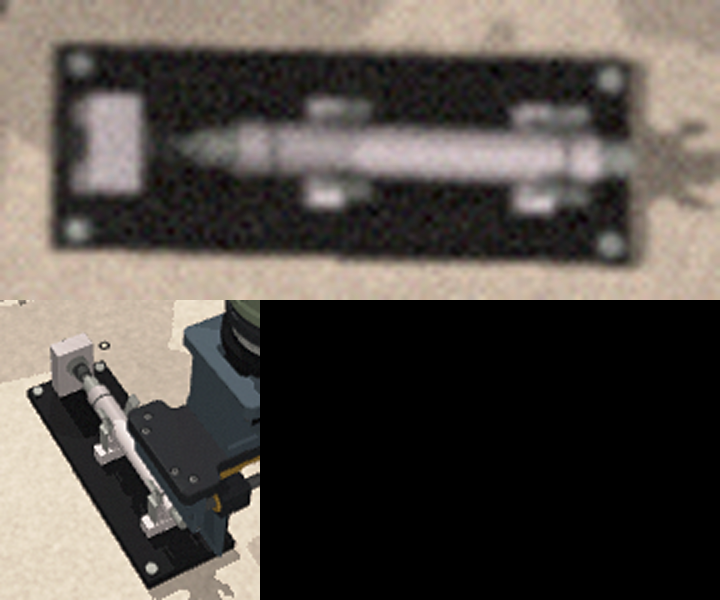

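The roller sits level in both clips. Its journal end (top crop x≈200) is against the pin with no gap, about 3–4 mm in by both force and picture, and the gripper is clear.

```bash
python3 -c "
from workcell import *
print(job_done())"
```

```text
the job is handed in; nothing more can be done
None
```

The aluminium roller is snapped home in both clips and was left there, pushing the spring pin in by an estimated 3 to 4 mm; the gripper is clear, and I handed the job in at about 20 s of the allowed 61 s.

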